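# Take the clogged filter out of the bench dust extractor

## Task

Open the filter port of the dust extractor: push its winged cap down against the spring, twist it anticlockwise out of its catch without forcing it, and set the cap down right way up on the bench. Then lift the clogged filter cartridge out by its handle and stand it upright in the cleaning tray beside the one already there. Set both down, do not drop them, and leave everything else where it is.

Things in the scene. Friction and masses are not known exactly. Their poses are not given: they have to be found in the camera images.
- extractor: Bench dust extractor: grey steel cabinet fixed to the bench, flat deck 120 mm high. Origin: at bench level on the vertical axis of its filter port; x to its rear, y to its left, z up. The cabinet spans x -100 to +180 mm, y -120 to +120 mm; a motor hood 176 mm high stands at x 104 to 180 mm.
- port (a point): Centre of the filter port at deck height (120 mm above the bench), axes as the extractor's: a well 70 mm wide, 88 mm deep, in which the cartridge stands with 4 mm play all round. Three aluminium claws stand round it at 0, 120 and 240 degrees about z from +x, 49 to 69 mm from the axis, 34 mm wide, 21 mm high, and hook over the cap's lugs.
- gasket (a joint): Height (m) of the sprung gasket ring (93 mm outside, 74 mm inside) in the mouth of the port, on which the cap's rim sits. 0: cap locked, ring top 10 mm above the deck, pushing up about 7 N. Negative when pushed down: about 11 N at -0.004, 14 N at -0.008, where it bottoms. +0.0078 uncovered.
- cap: Black plastic cap on the port: hollow dome, 92 mm diameter, 51 mm high, with a wing grip on top (79 mm high in all); three lugs at its lower rim reach 57 mm from the axis. About 160 g. Origin: centre of the lower rim, z up. It starts locked, rim 10 mm above the deck, axes parallel to the extractor's, a lug under each claw.
- cap_wing (a point): Middle of the top of the cap's wing grip, 79 mm above its rim, axes as the cap's. The wing is 72 mm long (x), 16 mm thick (y), 28 mm high. To open: push the cap down 5 to 7 mm (4 mm clears the catch lips), hold it down and turn it anticlockwise seen from above: clear of the claws past 30 degrees, best at 60, stopped at about 90. It then rises 6 mm and lifts off. It cannot turn clockwise.
- cartridge: Clogged filter cartridge in the port, hidden by the cap: pleated cylinder, 62 mm diameter, 92 mm high, black ends, a grey bail handle on top (134 mm high in all). About 220 g. Origin: centre of the underside, 32 mm above the bench at the start; z up. Its yaw in the port is arbitrary.
- handle (a point): Middle of the top of the cartridge's bail handle, 134 mm above its underside, axes as the cartridge's. The bar is 48 mm long (x), 10 mm thick (y), 18 mm high, on two 8 mm legs at its ends. In the port its top is 46 mm above the deck.
- tray: Steel cleaning tray fixed to the bench, 190 mm (x) by 290 mm (y), 30 mm high, wall and floor 4 mm thick. Origin: centre of its underside, at bench level.
- spent_cartridge: A cartridge just like the other, standing loose in the tray; leave it standing. Origin: centre of its underside; its handle bar lies along its x.
- tape_roll: Roll of paper tape lying flat on the bench, 90 mm diameter, 24 mm high. Loose. Origin: centre of its underside.
- blank_stand: Round wooden foot of 96 mm diameter, fixed to the bench, with three bamboo pieces standing in it, 225 mm high in all. Origin: centre of its underside.
- file_wood: File with a wooden handle, 255 mm long, 26 mm high, lying loose near the robot. Origin: on the bench where handle (95 mm, towards -x) and blade (160 mm, towards +x) meet.
- file_green: File with a green handle, 250 mm long, 24 mm high, lying loose near the robot. Origin: on the bench where handle (100 mm, towards -x) and blade (150 mm, towards +x) meet.
- wax_tin: Aluminium tin of 76 mm diameter and 45 mm height, standing loose at the left of the bench. Origin: centre of its underside.
- sanding_block: Wooden sanding block with a cork sole, 110 x 62 x 38 mm, lying loose at the back of the bench. Origin: centre of its underside.
There are look-alikes about, which are no part of the job. What is shaped like the cap but blue or turquoise is not meant.

How it is judged (in metres and radians):
On the way, in this order (a step that is already met when the one before it is completed fails the run):
1. the cap has been pushed down at least 3 mm against its spring (z of cap in the frame of port below 0.007 m), for 0.05 s.
2. the cap has been turned at least 0.6 rad out of its catch, still on the port (angle between the x axis of cap and the x axis of extractor, either way round above 0.6 rad and horizontal distance between cap and port below 0.01 m and z of cap in the frame of port below 0.03 m), for 0.05 s.
3. the cap has been set down on the bench, upright, clear of the extractor and let go (height (world z) of cap below 0.012 m and angle between cap's own z axis and vertical below 0.1 rad and contact force between the fingers and cap below 0.1 N and linear speed of cap below 0.03 m/s), for 0.1 s.
4. the cartridge has been lifted out of the port (z of cartridge in the frame of port above 0.015 m and angle between cartridge's own z axis and vertical below 0.6 rad), for 0.05 s.
At the end, for the whole second after the job is handed in: The cap lies at rest, right way up (within 0.1 rad) with its rim on the bench (or tray floor; below 12 mm); the cartridge stands at rest, upright (within 0.1 rad), flat on the floor of the tray (within 6 mm); the earlier cartridge still stands upright in the tray (height (world z) of cap below 0.012 m and angle between each of cap, cartridge, spent_cartridge's own z axis and vertical below 0.1 rad and linear speed of each of cap, cartridge below 0.02 m/s and x of cartridge in the frame of tray between -0.07 and 0.07 m and y of cartridge in the frame of tray between -0.12 and 0.12 m and z of cartridge in the frame of tray below 0.01 m); the robot touches nothing.
It fails at once if the cap is forced: more than 80 N between it and the extractor (contact force between cap and extractor above 80 N).
It fails at once if the cap is dropped: falls free faster than 0.6 m/s (contact force between the fingers and cap below 0.01 N and linear speed of cap above 0.6 m/s).
It fails at once if the cartridge is dropped: falls free faster than 0.6 m/s (contact force between the fingers and cartridge below 0.01 N and linear speed of cartridge above 0.6 m/s).
It fails at once if the earlier cartridge is pushed more than 20 mm or tipped (distance of spent_cartridge from where it was at the start of the episode above 0.02 m or angle between spent_cartridge's own z axis and vertical above 0.35 rad).
It fails at once if the tape roll, a file, the wax tin or the sanding block is moved more than 20 mm (distance of any of tape_roll, file_wood, file_green, wax_tin, sanding_block from where it was at the start of the episode above 0.02 m).
It also fails if it takes over 61 s, if anything falls off the work surface, if the arm or the gripper's body presses on something with over 40 N, if the wrist force passes 120 N, or if a joint passes its speed limit or range.

## Robot

A 6-joint arm with a two-finger parallel gripper is mounted at the origin on the work surface. World frame = base frame: x ahead of the robot, y to its left, z up, the work surface at z = 0. Lengths are in m, angles in degrees, forces in N, time in s.
With the tool pointing down it reaches from about 0.35 to 0.875 m from the base axis. Payload 4.2 kg.
Tool frame: the origin (TCP) lies midway between the tips of the shut fingers; the grasp point (between the pads) lies 19 mm behind it; x points along the fingers, y is the direction in which the jaws open and shut, and the axes are right-handed (so a half turn about x gives the same grasp; the last joint's range is limited). The gripper opens to 87 mm and grips with 3 to 60 N. Pads are 19 mm wide; open, the fingers measure 117 mm over their backs; the gripper's body (75 mm by 190 mm) begins 51 mm behind the grasp point.
Start: joints at [82.254, 22.042, 0.453, 0, -68.411, -14.817], TCP at [0.24, 0.577, 0.223] pointing down, gripper open.
Joint ranges: [-179.83, 179.83], [-69.29, 118.12], [-61.27, 80.66], [-181.25, 117.63], [-171.15, -9.14], [-177.46, 177.46]. Speed limits (degrees/s): [159.86, 159.86, 180, 180, 180, 180].

## Interface

Orientations are given as a 3x3 rotation matrix whose columns are the frame's x, y, z axes.
In Python, from station import r gives the robot as it stands.
- The arm moves only by the tool play_rows, never from a script. Its argument "plan" is a list that holds one entry, the list of rows, each a list of 6 numbers: the shift along the tool's x, y, z in cm, then the turn, a rotation vector about the tool's x, y, z in units of 10 degrees (1.0 is 10 degrees). A call has 1 to 5 rows; each row is the pose to reach, as a shift and turn from the pose commanded when the call began, along the tool's axes at that moment; what a row does not reach only later rows make up. A row lasts 1/8 s, in which the tool goes at most 62.5 mm and 10.7 degrees, less where a joint would pass 70% of its speed; a pose out of reach is approached as far as the arm can. A call with a gripper value outside its range is refused whole. "hand" is the opening, from 0 (shut) to 1 (fully open), set as the call begins (left out, the last holds). The fingers move at their own pace and stop on an object; the grip force is fixed at half the most. Time passes only in rows, so rows that repeat a pose let the fingers close. It gives the time, the measured TCP pose, the force and the opening at its end, in the units of the state.
- r.sense(): the state, without advancing time (a new reading comes with each control period).
- r.capture(name): name is "scene" or "top" or "wrist"; returns (picture, depth): 420x560x3 uint8, blue, green, red; 420x560 float32, m along the optical axis (not along the pixel's ray), 0 where there is no reading.
- r.get_calibration(name): a dict with "vfov" (degrees; the focal length in pixels is half the picture's height over the tangent of half this angle, whatever the lens; pixels are square), "cx", "cy" (the principal point, pixels), "distortion" ([k1, k2, p1, p2, k3] as OpenCV has them; the pictures are not rectified), "rvec" (rotation vector, rad) and "tvec" (3), from world to camera coordinates, as OpenCV has them. Camera axes: x right, y down, z forward; pixel columns grow to the right and rows downward; lengths in m; the calibration is good to about 2 mm. A picture is of the moment at which its call begins: read the wrist's pose just before it. get_calibration takes no time and is no camera call; for the wrist camera it gives the pose at the moment of the call.
- r.finish_job(): hands the job in, once; it reports no verdict.
The state is a dict: "time_s": time; "joints": joint angles; "joint_velocities": joint speeds; "effort": joint torques, N m; "tcp_pos": TCP position; "ee_rot": TCP orientation; "wrist_force": force on the tool from outside, world axes, zero at the start; "moment": the same for the moment, N m; "gripper_width": opening from 0.0 (shut) to 1.0 (fully open).
Only numpy, scipy, OpenCV 4.12 (cv2) and the standard library are available. Lean on these libraries where they do the work, as an engineer would, in place of code of your own. Each camera call takes 0.05 s, during which the arm holds its last target.

## Working session

There is one attempt and no reset: what is moved stays moved. The work goes in short steps, Python scripts to look and compute and a tool call to move; the robot and the scene stay as the last step left them, time stands still between calls to the robot, and variables do not carry over. Pictures are saved under pics/ and viewed, and the job is handed in when it is done.

Besides the shell and the picture viewer there is one more tool, called after "Emit:" by a JSON object that holds its "api" and its "payload", one argument or row to a line. play_rows: Moves the arm, as the interface text tells. Its arguments: {"type":"object","properties":{"plan":{"type":"array","items":{"type":"array","items":{"type":"array","items":{"type":"number"}}}},"hand":{"type":"number"}},"required":["plan"]}

```bash
ls; mkdir -p pics; python3 - <<'E'
from station import r
import cv2,numpy as np
print(r.sense())
for n in ["scene","top","wrist"]:
    c=r.get_calibration(n); print(n,c)
    p,d=r.capture(n); cv2.imwrite(f"pics/{n}0.png",p); np.savez(f"{n}0.npz",p=p,d=d,**{k:np.array(v) for k,v in c.items()})
E
```

```text
pics
{'time_s': 0.0, 'joints': array([ 8.22539693e+01,  2.20918859e+01,  3.79309432e-01, -3.01690229e-02,
       -6.84118893e+01, -1.48184946e+01]), 'joint_velocities': array([-0.02252048, -0.0299951 ,  0.03934949,  0.06960184,  0.01756104,
       -0.03958907]), 'effort': array([-4.01841698e-04, -3.90664458e+01,  1.87399024e+01,  4.21980187e+00,
        1.09525639e-02, -1.93856831e-04]), 'tcp_pos': array([0.23955206, 0.576606  , 0.2214415 ]), 'ee_rot': array([[-7.77931209e-04, -3.83902165e-01, -9.23373447e-01],
       [-2.08647527e-03, -9.23371093e-01,  3.83902944e-01],
       [-9.99997521e-01,  2.22524594e-03, -8.26831804e-05]]), 'wrist_force': array([ 0.69421337,  0.74668458, -0.19335998]), 'moment': array([-0.02769375, -0.02735978, -0.05566606]), 'gripper_width': 1.0002043473456688}
scene {'vfov': 57.55801059426069, 'cx': 284.4559760099067, 'cy': 208.91843760040817, 'distortion': array([-0.05403745,  0.        ,  0.        ,  0.        ,  0.        ]), 'rvec': array([ 1.6727939 ,  1.5523137 , -0.81047615]), 'tvec': array([-0.16664769, -0.13323023,  1.4224459 ])}
top {'vfov': 42.349896693878456, 'cx': 273.4823443518189, 'cy': 205.88954394439048, 'distortion': array([-0.13465732,  0.        ,  0.        ,  0.        ,  0.        ]), 'rvec': array([ 2.15902569, -2.10901694,  0.16993734]), 'tvec': array([0.10226989, 0.49436324, 1.5571016 ])}
wrist {'vfov': 65.75145369248783, 'cx': 281.5304414823794, 'cy': 208.9574891137922, 'distortion': array([0.00244744, 0.        , 0.        , 0.        , 0.        ]), 'rvec': array([-1.63625148,  2.45173275,  0.37615679]), 'tvec': array([ 0.62444262, -0.03632307,  0.39148139])}
```

View pics/scene0.png

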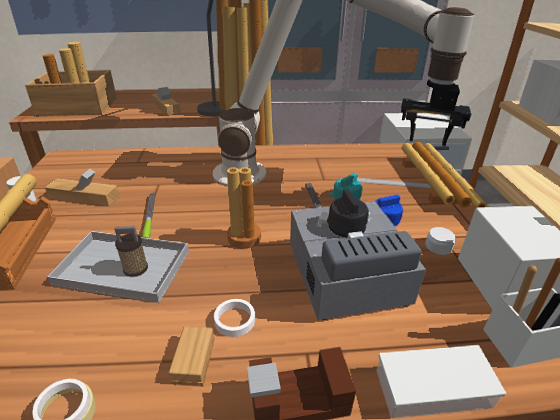

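View pics/top0.png

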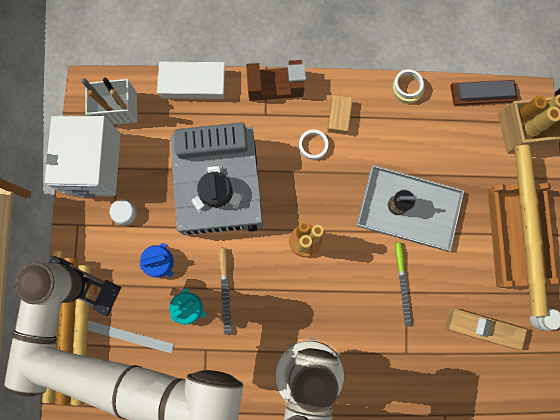

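View pics/wrist0.png

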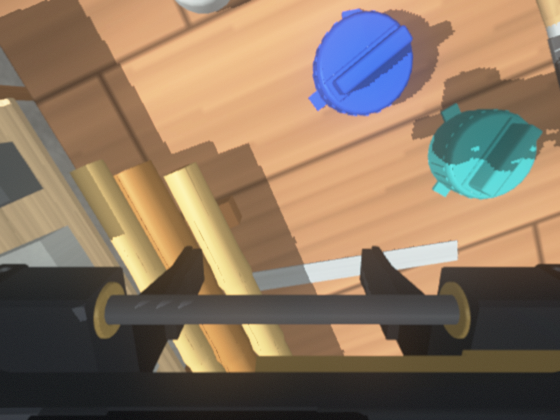

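The black cap on the port is at top px (214,187). The look-alikes are the blue cap at (156,261) and the turquoise one at (185,308), both on the bench. The tray is at (410,208) and the spent cartridge at (403,202). Next I'll measure them.

```bash
cat > h.py <<'E'
import numpy as np,cv2
def load(n): 
    z=np.load(n); return {k:z[k] for k in z.files}
def K(c):
    f=210/np.tan(np.radians(float(c['vfov']))/2)
    return np.array([[f,0,float(c['cx'])],[0,f,float(c['cy'])],[0,0,1]])
def Rt(c): return cv2.Rodrigues(np.array(c['rvec'],float))[0],np.array(c['tvec'],float)
def norm(c,uv): return cv2.undistortPoints(np.array(uv,float).reshape(-1,1,2),K(c),np.array(c['distortion'],float)).reshape(-1,2)
def rays(c,uv):
    R,t=Rt(c); n=norm(c,uv); d=np.c_[n,np.ones(len(n))]@R; return -R.T@t,d
def plane(c,uv,z):
    o,d=rays(c,uv); return o+d*((z-o[2])/d[:,2])[:,None]
def cloud(c):
    v,u=np.mgrid[0:420,0:560]; R,t=Rt(c)
    n=norm(c,np.c_[u.ravel(),v.ravel()]); z=c['d'].ravel()
    P=(np.c_[n,np.ones(len(n))]*z[:,None]-t)@R; P[z<=0]=np.nan
    return P.reshape(420,560,3)
def proj(c,P):
    return cv2.projectPoints(np.array(P,float).reshape(-1,1,3),np.array(c['rvec'],float),np.array(c['tvec'],float),K(c),np.array(c['distortion'],float))[0].reshape(-1,2)
E
python3 - <<'E'
from h import *
np.set_printoptions(precision=4,suppress=True)
c=load('top0.npz');P=cloud(c)
for nm,u,v in [('bench',300,200),('deck',190,215),('hood',210,135),('cap',208,200),('wing',214,187),('tapebench',314,144),('tray floor',430,215),('spent',403,198),('bamboo',297,232),('bench2',330,195)]:
    print(nm,P[v,u])
s=load('scene0.npz');Q=cloud(s)
for nm,u,v in [('bench',220,280),('hood',370,250),('tray',100,260)]: print(nm,Q[v,u])
cv2.imwrite('pics/capcrop.png',cv2.resize(c['p'][110:240,160:275],None,fx=5,fy=4.6,interpolation=cv2.INTER_CUBIC)[:600])
cv2.imwrite('pics/scenecrop.png',cv2.resize(s['p'][170:270,290:430],None,fx=5,fy=5,interpolation=cv2.INTER_CUBIC))
cv2.imwrite('pics/traycrop.png',cv2.resize(c['p'][155:260,345:475],None,fx=5,fy=5,interpolation=cv2.INTER_CUBIC))
# deck: points at z 0.12
m=(abs(P[...,2]-.12)<.006); n,l,st,ce=cv2.connectedComponentsWithStats(m.astype('uint8'))
for i in np.argsort(-st[1:,4])[:2]+1:
    X=P[l==i]; print('deck comp',st[i],X.mean(0)); print(cv2.minAreaRect((X[:,:2]*1000).astype('float32')))
m=(abs(P[...,2]-.176)<.006)&(np.arange(560)[None]<280)
X=P[m];n,l,st,ce=cv2.connectedComponentsWithStats(m.astype('uint8'));i=1+np.argmax(st[1:,4]);X=P[l==i];print('hood',st[i],X.mean(0),cv2.minAreaRect((X[:,:2]*1000).astype('float32')))
E
```

```text
bench [0.5184 0.0342 0.0004]
deck [0.447  0.3459 0.1234]
hood [0.6649 0.2936 0.1733]
cap [0.482  0.2908 0.1733]
wing [0.5113 0.2718 0.2085]
tapebench [ 0.6935 -0.0061  0.0054]
tray floor [ 0.4808 -0.3622  0.0041]
spent [ 0.5071 -0.2486  0.1345]
bamboo [0.4092 0.0455 0.099 ]
bench2 [ 0.5365 -0.057  -0.0027]
bench [ 0.5606 -0.0421  0.0014]
hood [0.6758 0.2845 0.1779]
tray [ 0.469  -0.3651  0.0034]
deck comp [ 171  127   91  104 4677] [0.525  0.2749 0.1194]
((555.2183837890625, 281.29931640625), (278.7604675292969, 241.82748413085938), 6.749875068664551)
deck comp [ 512   99   48  218 1396] [ 0.4802 -0.6389  0.1179]
((503.49249267578125, -681.177490234375), (638.8530883789062, 136.3316192626953), 3.5060269832611084)
hood [ 175  123   72   33 1661] [0.6548 0.2932 0.1751] ((655.5531616210938, 293.2431640625), (76.3526611328125, 198.0995635986328), 7.332827568054199)
```

View pics/capcrop.png

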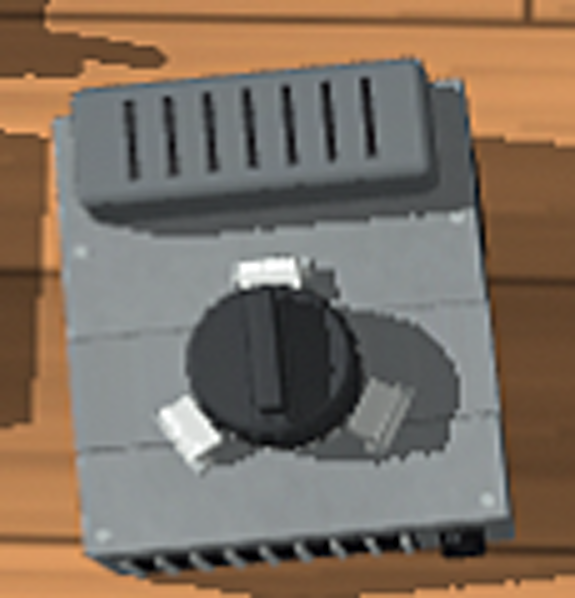

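View pics/scenecrop.png

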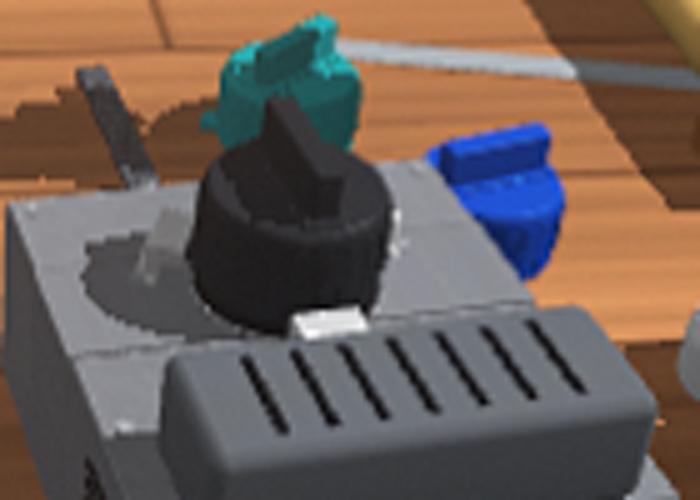

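View pics/traycrop.png

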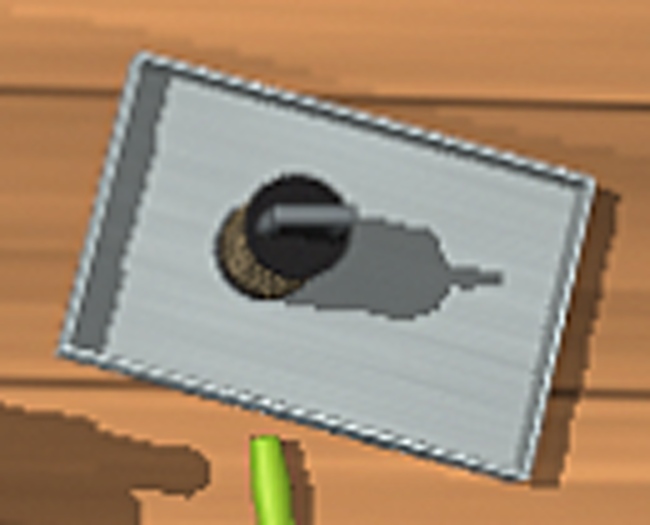

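The crop shows the black cap with its wing, inside three silver claws on the grey cabinet's deck. That is the one I want. The tray is clear on both sides of the spent cartridge. Next come the wing pose, the deck edges, the tray and the obstacles.

```bash
python3 - <<'E'
from h import *
np.set_printoptions(precision=4,suppress=True)
for nm in ['top0.npz','scene0.npz']:
    c=load(nm);P=cloud(c)
    near=(np.hypot(P[...,0]-.515,P[...,1]-.272)<.08)
    m=near&(P[...,2]>.198)&(P[...,2]<.222)
    X=P[m];print(nm,'wing',m.sum(),X.mean(0),np.median(X[:,2]),cv2.minAreaRect((X[:,:2]*1000).astype('float32')))
    m2=near&(P[...,2]>.176)&(P[...,2]<.19); X=P[m2];print(' dome top',m2.sum(),X.mean(0),np.median(X[:,2]),cv2.minEnclosingCircle((X[:,:2]*1000).astype('float32')))
    hsv=cv2.cvtColor(c['p'],cv2.COLOR_BGR2HSV)
# colour: black cap mask in top picture; outline of wing top
c=load('top0.npz');P=cloud(c)
# deck corners in top picture by eye: crop px/5+160, /4.6+110
pts=np.array([[52,118],[465,80],[512,535],[88,552]],float)
uv=np.c_[pts[:,0]/5+160,pts[:,1]/(598/130)+110]
W=plane(c,uv,.12);print('deck corners',W);
l=[np.linalg.norm(W[i,:2]-W[(i+1)%4,:2]) for i in range(4)];print(l,W.mean(0))
# wing top corners by eye
pts=np.array([[246,290],[274,288],[284,410],[258,414]],float)
W=plane(c,np.c_[pts[:,0]/5+160,pts[:,1]/(598/130)+110],.209);print('wing',W,W.mean(0))
a=(W[0]+W[1]-W[2]-W[3]);print(np.degrees(np.arctan2(a[1],a[0])),np.linalg.norm(a)/2)
# tray corners rim z .03
pts=np.array([[140,55],[595,182],[525,480],[62,352]],float)
W=plane(c,np.c_[pts[:,0]/5+345,pts[:,1]/5+155],.03);print('tray',W,W.mean(0),[np.linalg.norm(W[i]-W[(i+1)%4]) for i in range(4)])
a=W[1]-W[2];print('trayyaw',np.degrees(np.arctan2(a[1],a[0])))
for nm in ['top0.npz','scene0.npz']:
    c=load(nm);P=cloud(c)
    m=(np.hypot(P[...,0]-.507,P[...,1]+.248)<.07)&(P[...,2]>.125)&(P[...,2]<.15);X=P[m];print('spent handle',m.sum(),X.mean(0))
    m=(np.hypot(P[...,0]-.507,P[...,1]+.248)<.07)&(P[...,2]>.08)&(P[...,2]<.105);X=P[m];print('spent top',m.sum(),X.mean(0),cv2.minEnclosingCircle((X[:,:2]*1000).astype('float32')))
E
```

```text
top0.npz wing 169 [0.5163 0.2761 0.2079] 0.20826130113277777 ((516.7111206054688, 276.48883056640625), (72.23055267333984, 16.894994735717773), 7.916744709014893)
 dome top 629 [0.5153 0.2754 0.1811] 0.18083327402495594 ((516.1551513671875, 276.821044921875), 46.55280685424805)
scene0.npz wing 178 [0.5236 0.2746 0.2078] 0.20972488860961613 ((518.3424072265625, 275.5511169433594), (71.62934875488281, 16.489887237548828), 7.161967754364014)
 dome top 517 [0.5294 0.2712 0.1824] 0.1825112158985499 ((518.4014282226562, 276.2601318359375), 45.92617416381836)
deck corners [[0.677  0.4152 0.12  ]
 [0.7062 0.1776 0.12  ]
 [0.4205 0.1428 0.12  ]
 [0.4043 0.3794 0.12  ]]
[np.float64(0.23939463316241408), np.float64(0.2878015244616991), np.float64(0.2371251837627836), np.float64(0.2750260737143525)] [0.552  0.2787 0.12  ]
wing [[0.5488 0.2862 0.209 ]
 [0.5503 0.2713 0.209 ]
 [0.4787 0.2629 0.209 ]
 [0.4761 0.2766 0.209 ]] [0.5135 0.2742 0.209 ]
7.076505930260799 0.07276461653359158
tray [[ 0.6225 -0.1835  0.03  ]
 [ 0.5515 -0.4622  0.03  ]
 [ 0.37   -0.4135  0.03  ]
 [ 0.4409 -0.1357  0.03  ]] [ 0.4962 -0.2987  0.03  ] [np.float64(0.2875984027077788), np.float64(0.18790057623775278), np.float64(0.28671667124017824), np.float64(0.18787372461805632)]
trayyaw -15.017166996224578
spent handle 81 [ 0.5103 -0.2613  0.1353]
spent top 271 [ 0.5062 -0.2589  0.0952] ((509.3453369140625, -261.6532897949219), 31.131454467773438)
spent handle 140 [ 0.5123 -0.2602  0.1336]
spent top 381 [ 0.5181 -0.2591  0.0947] ((510.9731140136719, -263.09014892578125), 33.16312789916992)
```

```bash
cat >> h.py <<'E'
from scipy.spatial.transform import Rotation as Ro
def togo(pos,yaw,s=None,p0=None):
    """shift (cm, tool axes) and rotvec (10deg, tool axes) from measured pose; yaw=direction of tool y, tool x down"""
    from station import r
    s=s or r.sense(); R=s['ee_rot']; p=s['tcp_pos']
    y=np.radians(yaw); yv=np.array([np.cos(y),np.sin(y),0]); xv=np.array([0,0,-1.]); T=np.c_[xv,yv,np.cross(xv,yv)]
    d=R.T@(np.array(pos)-p)*100; w=Ro.from_matrix(R.T@T).as_rotvec()
    yaw0=np.degrees(np.arctan2(R[1,1],R[0,1]))%360
    print('pos',p.round(4),'yaw',round(yaw0,2),'tilt',np.degrees(np.arccos(-R[2,0])).round(2),'t',round(s['time_s'],2),'F',s['wrist_force'].round(1),'w',round(float(s['gripper_width']),3),'j6',s['joints'][5].round(1))
    print(' shift cm',d.round(2),' turn x10deg',(np.degrees(w)/10).round(3))
E
python3 - <<'E'
from h import *
np.set_printoptions(precision=4,suppress=True)
togo([.517,.276,.26],277.4)
c=load('top0.npz');P=cloud(c)
m=(np.hypot(P[...,0]-.41,P[...,1]-.03)<.08)&(P[...,2]>.012)
for lo,hi in [(.012,.04),(.04,.12),(.12,.2),(.2,.24)]:
    k=m&(P[...,2]>=lo)&(P[...,2]<hi);X=P[k];print(lo,k.sum(),X.min(0),X.max(0))
E
```

```text
pos [0.2396 0.5768 0.2217] yaw 247.43 tilt 0.09 t 0.15 F [ 0.5  0.6 -0.5] w 1.001 j6 -14.8
 shift cm [ -3.8   17.13 -37.16]  turn x10deg [-2.997  0.002 -0.009]
0.012 367 [ 0.3475 -0.0289  0.013 ] [0.4402 0.0632 0.036 ]
0.04 75 [ 0.3579 -0.014   0.0443] [0.4171 0.048  0.1195]
0.12 220 [ 0.3575 -0.0165  0.1247] [0.428  0.0473 0.1994]
0.2 246 [ 0.3598 -0.0168  0.2001] [0.417  0.0444 0.2331]
```

Emit:
{"api": "play_rows", "payload": {
  "plan": [
    [[-4,2,-4,-0.3,0,0],[-4,4.5,-9.5,-0.8,0,0],[-4,7,-15,-1.4,0,0],[-4,9.5,-20.5,-2,0,0],[-4,12,-26,-2.5,0,0]]
  ],
  "hand": 1
}}

```text
time_s: 0.78
tcp_pos: [0.4347, 0.3649, 0.2624]
ee_rot: [[-0.0, 0.046, -0.999], [-0.0, -0.999, -0.046], [-1.0, 0.0, 0.0]]
wrist_force: [0.2, 1.0, -0.2]
gripper_width: 1.003
```

```bash
python3 -c "
from h import *
togo([.517,.276,.26],277.4)"
```

```text
pos [0.4347 0.3649 0.2624] yaw 272.63 tilt 0.01 t 0.78 F [ 0.2  1.  -0.2] w 1.003 j6 36.3
 shift cm [ 0.24  9.26 -7.81]  turn x10deg [-0.477  0.001 -0.001]
```

Emit:
{"api": "play_rows", "payload": {
  "plan": [
    [[0,4.5,-4,-0.4,0,0],[0.2,9.3,-7.8,-0.48,0,0],[0.2,9.3,-7.8,-0.48,0,0]]
  ]
}}

```text
time_s: 1.15
tcp_pos: [0.5175, 0.2736, 0.2597]
ee_rot: [[-0.001, 0.12, -0.993], [-0.001, -0.993, -0.12], [-1.0, 0.001, 0.001]]
wrist_force: [-0.5, 0.8, 0.8]
gripper_width: 1.0
```

```bash
python3 -c "
from h import *
from station import r
togo([.517,.276,.26],277.4)
c=r.get_calibration('wrist');p,d=r.capture('wrist')
cv2.imwrite('pics/w1.png',p);np.savez('w1.npz',p=p,d=d,**{k:np.array(v) for k,v in c.items()})
P=cloud(load('w1.npz'))
near=(np.hypot(P[...,0]-.515,P[...,1]-.272)<.08)
m=near&(P[...,2]>.200)&(P[...,2]<.218)
X=P[m];print('wing',m.sum(),X.mean(0),np.median(X[:,2]),cv2.minAreaRect((X[:,:2]*1000).astype('float32')))
"
```

```text
pos [0.5175 0.2736 0.2597] yaw 276.89 tilt 0.1 t 1.15 F [-0.5  0.8  0.8] w 1.0 j6 53.2
 shift cm [-0.03 -0.24  0.02]  turn x10deg [-0.051  0.008 -0.006]
wing 2177 [0.51948646 0.27792232 0.20863082] 0.20887761376887845 ((517.0311889648438, 277.8609619140625), (70.64503479003906, 15.885112762451172), 7.119253635406494)
```

View pics/w1.png

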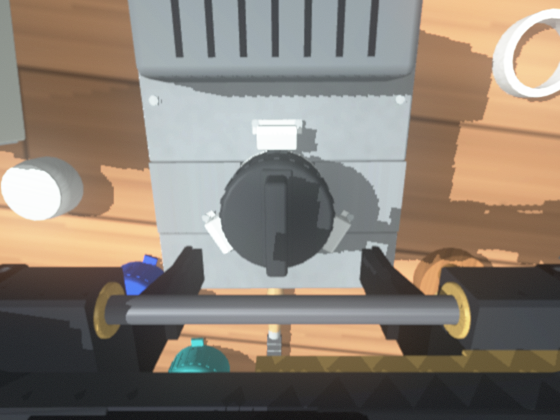

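The wrist view shows the black cap with its wing running up the image at (276,225). It sits between the jaws, about 3 mm off to world +y, and all three cameras agree on the centre (0.517, 0.277). I'll correct for that and descend.

```bash
python3 -c "
from h import *
togo([.5173,.2768,.184],277.2)"
```

```text
pos [0.5165 0.2752 0.2599] yaw 277.02 tilt 0.08 t 1.2 F [0.  0.3 0.5] w 0.997 j6 53.1
 shift cm [ 7.59 -0.15 -0.11]  turn x10deg [-0.018  0.007 -0.003]
```

Emit:
{"api": "play_rows", "payload": {
  "plan": [
    [[1,-0.15,-0.1,0,0,0],[3.5,-0.15,-0.1,0,0,0],[6,-0.15,-0.1,0,0,0],[7.4,-0.15,-0.1,0,0,0],[7.4,-0.15,-0.1,0,0,0]]
  ]
}}

```text
time_s: 1.82
tcp_pos: [0.5155, 0.2791, 0.1854]
ee_rot: [[-0.002, 0.128, -0.992], [-0.002, -0.992, -0.128], [-1.0, 0.001, 0.002]]
wrist_force: [0.5, 0.1, -0.4]
gripper_width: 1.0
```

```bash
python3 -c "
from h import *
togo([.5173,.2768,.184],277.2)"
```

```text
pos [0.5155 0.2791 0.1854] yaw 277.33 tilt 0.15 t 1.82 F [ 0.5  0.1 -0.4] w 1.0 j6 53.1
 shift cm [ 0.14  0.25 -0.15]  turn x10deg [ 0.013  0.012 -0.009]
```

Emit:
{"api": "play_rows", "payload": {
  "plan": [
    [[0.1,0.2,-0.15,0,0,0],[0.1,0.2,-0.15,0,0,0],[0.1,0.2,-0.15,0,0,0]]
  ]
}}

```text
time_s: 2.2
tcp_pos: [0.5186, 0.2769, 0.1862]
ee_rot: [[0.001, 0.126, -0.992], [0.001, -0.992, -0.126], [-1.0, -0.001, -0.001]]
wrist_force: [0.4, -0.3, 0.2]
gripper_width: 0.999
```

```bash
python3 -c "
from h import *
togo([.5173,.2768,.184],277.2)"
```

```text
pos [0.5186 0.2769 0.1862] yaw 277.22 tilt 0.08 t 2.2 F [ 0.4 -0.3  0.2] w 0.999 j6 53.3
 shift cm [ 0.22 -0.01  0.13]  turn x10deg [ 0.002 -0.006  0.004]
```

Emit:
{"api": "play_rows", "payload": {
  "plan": [
    [[0.1,0,0.1,0,0,0],[0.1,0,0.1,0,0,0],[0.1,0,0.1,0,0,0],[0.1,0,0.1,0,0,0],[0.1,0,0.1,0,0,0]]
  ],
  "hand": 0
}}

```text
time_s: 2.82
tcp_pos: [0.5173, 0.2767, 0.1845]
ee_rot: [[-0.0, 0.126, -0.992], [-0.0, -0.992, -0.126], [-1.0, 0.0, 0.0]]
wrist_force: [-0.2, -0.2, -0.6]
gripper_width: 0.519
```

```bash
python3 -c "
from h import *
togo([.5173,.2768,.184],277.2)"
```

```text
pos [0.5173 0.2767 0.1845] yaw 277.24 tilt 0.01 t 2.83 F [-0.2 -0.2 -0.6] w 0.519 j6 53.3
 shift cm [ 0.05 -0.01 -0.  ]  turn x10deg [ 0.004  0.    -0.   ]
```

Still closing, since 16 mm should read about 0.18.

Emit:
{"api": "play_rows", "payload": {
  "plan": [
    [[0,0,0,0,0,0],[0,0,0,0,0,0],[0,0,0,0,0,0],[0,0,0,0,0,0],[0,0,0,0,0,0]]
  ]
}}

```text
time_s: 3.45
tcp_pos: [0.5173, 0.2771, 0.1845]
ee_rot: [[0.0, 0.126, -0.992], [0.001, -0.992, -0.126], [-1.0, -0.001, -0.0]]
wrist_force: [-1.0, 2.6, -1.2]
gripper_width: 0.179
```

```bash
python3 -c "
from h import *
togo([.5173,.2768,.184],277.2)"
```

```text
pos [0.5173 0.2771 0.1845] yaw 277.24 tilt 0.04 t 3.45 F [-1.   2.6 -1.2] w 0.179 j6 53.3
 shift cm [0.05 0.03 0.  ]  turn x10deg [ 0.004 -0.002  0.004]
```

Gripped on the wing: 0.179 × 87 mm ≈ 15.6 mm. Next I push down gradually.

Emit:
{"api": "play_rows", "payload": {
  "plan": [
    [[0,0,0,0,0,0],[0.15,0,0,0,0,0],[0.3,0,0,0,0,0],[0.45,0,0,0,0,0],[0.45,0,0,0,0,0]]
  ]
}}

```text
time_s: 4.08
tcp_pos: [0.5174, 0.277, 0.1818]
ee_rot: [[0.001, 0.127, -0.992], [0.001, -0.992, -0.127], [-1.0, -0.001, -0.002]]
wrist_force: [-4.0, 2.1, 7.9]
gripper_width: 0.182
```

```bash
python3 -c "
from h import *
togo([.5173,.2768,.1785],277.2)"
```

```text
pos [0.5174 0.277  0.1818] yaw 277.27 tilt 0.1 t 4.08 F [-4.   2.1  7.9] w 0.182 j6 53.3
 shift cm [0.33 0.02 0.02]  turn x10deg [ 0.007 -0.009  0.004]
```

Emit:
{"api": "play_rows", "payload": {
  "plan": [
    [[0.2,0,0,0,0,0],[0.35,0,0,0,0,0],[0.35,0,0,0,0,0]]
  ]
}}

```text
time_s: 4.45
tcp_pos: [0.5175, 0.277, 0.1789]
ee_rot: [[0.002, 0.127, -0.992], [0.001, -0.992, -0.127], [-1.0, -0.001, -0.002]]
wrist_force: [-4.1, 0.6, 9.8]
gripper_width: 0.183
```

```bash
python3 -c "
from h import *
togo([.5173,.2768,.1785],277.2)"
```

```text
pos [0.5175 0.277  0.1789] yaw 277.28 tilt 0.12 t 4.45 F [-4.1  0.6  9.8] w 0.183 j6 53.3
 shift cm [0.04 0.02 0.02]  turn x10deg [ 0.008 -0.011  0.005]
```

Emit:
{"api": "play_rows", "payload": {
  "plan": [
    [[0.1,0,0,0,0,0],[0.2,0,0,0,0,0],[0.2,0,0,0,0,0]]
  ]
}}

```text
time_s: 4.82
tcp_pos: [0.5175, 0.277, 0.1774]
ee_rot: [[0.002, 0.127, -0.992], [0.001, -0.992, -0.127], [-1.0, -0.001, -0.002]]
wrist_force: [-4.6, 2.3, 11.3]
gripper_width: 0.182
```

```bash
python3 -c "
from h import *
from station import r
togo([.5173,.2768,.1775],277.2)
for n in ['scene','top']:
    c=r.get_calibration(n);p,d=r.capture(n)
    np.savez(n+'2.npz',p=p,d=d,**{k:np.array(v) for k,v in c.items()})
    P=cloud(load(n+'2.npz')); P0=cloud(load(n+'0.npz'))
    m=(np.hypot(P0[...,0]-.5175,P0[...,1]-.2768)<.043)&(P0[...,2]>.177)&(P0[...,2]<.186)&(P[...,2]<.186)&(P[...,2]>.165)
    print(n,m.sum(),np.median((P0-P)[m][:,2]),np.mean((P0-P)[m][:,2]))
p=load('scene2.npz')['p'];cv2.imwrite('pics/s2.png',cv2.resize(p[130:270,290:470],None,fx=4,fy=4,interpolation=cv2.INTER_CUBIC))
"
```

```text
pos [0.5175 0.277  0.1774] yaw 277.28 tilt 0.13 t 4.83 F [-4.6  2.3 11.3] w 0.182 j6 53.3
 shift cm [-0.01  0.02  0.02]  turn x10deg [ 0.008 -0.012  0.005]
scene 309 0.006421485601473098 0.005938959692082062
top 117 0.007197146822071843 0.007253723865648299
```

View pics/s2.png

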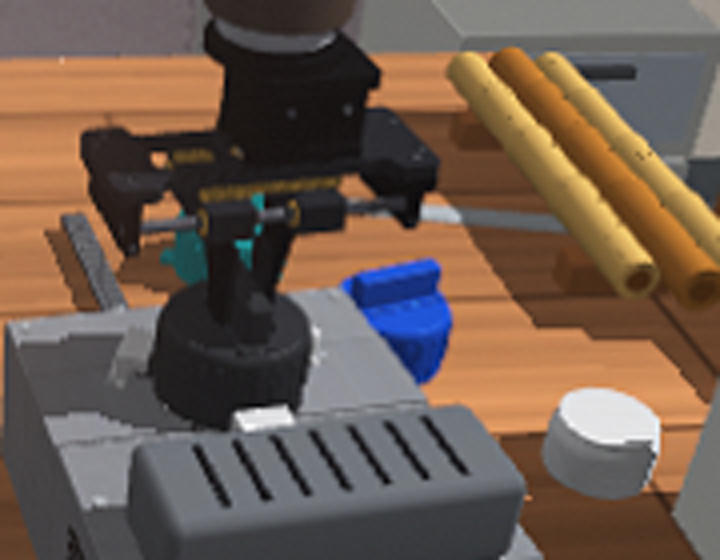

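The cameras and the TCP reading agree that the cap is down 6 to 7 mm, still held in the jaws. Now I twist it anticlockwise, gently at first.

Emit:
{"api": "play_rows", "payload": {
  "plan": [
    [[0,0,0,-0.4,0,0],[0,0,0,-0.9,0,0],[0,0,0,-1.4,0,0],[0,0,0,-2,0,0]]
  ]
}}

```text
time_s: 5.42
tcp_pos: [0.5195, 0.2771, 0.1782]
ee_rot: [[0.006, 0.461, -0.887], [0.002, -0.888, -0.461], [-1.0, 0.001, -0.007]]
wrist_force: [0.2, 0.4, 10.3]
gripper_width: 0.178
```

```bash
python3 -c "
from h import *
from station import r
togo([.5175,.277,.1774],337.2); print(r.sense()['moment'])"
```

```text
pos [0.5195 0.2771 0.1782] yaw 297.44 tilt 0.38 t 5.42 F [ 0.2  0.4 10.3] w 0.178 j6 73.4
 shift cm [ 0.08 -0.08  0.18]  turn x10deg [-3.976 -0.034 -0.018]
[-0.06242298  0.25163343 -0.23610396]
```

Emit:
{"api": "play_rows", "payload": {
  "plan": [
    [[0.05,-0.05,0.1,-0.8,0,0],[0.05,-0.05,0.15,-1.6,0,0],[0.05,-0.05,0.15,-2.4,0,0],[0.05,-0.05,0.15,-3.2,0,0],[0.05,-0.05,0.15,-3.9,0,0]]
  ]
}}

```text
time_s: 6.05
tcp_pos: [0.5181, 0.2769, 0.1778]
ee_rot: [[0.007, 0.917, -0.399], [0.002, -0.399, -0.917], [-1.0, 0.005, -0.005]]
wrist_force: [0.3, 0.1, 10.3]
gripper_width: 0.182
```

```bash
python3 -c "
from h import *
from station import r
togo([.5175,.277,.1774],337.2); print(r.sense()['moment'])
c=r.get_calibration('scene');p,d=r.capture('scene')
cv2.imwrite('pics/s3.png',cv2.resize(p[130:270,290:470],None,fx=4,fy=4,interpolation=cv2.INTER_CUBIC))
"
```

```text
pos [0.5181 0.2769 0.1778] yaw 336.49 tilt 0.4 t 6.05 F [ 0.3  0.1 10.3] w 0.182 j6 112.4
 shift cm [ 0.04 -0.05  0.01]  turn x10deg [-0.071 -0.027 -0.03 ]
[ 0.01451579  0.1508826  -0.25197091]
```

View pics/s3.png

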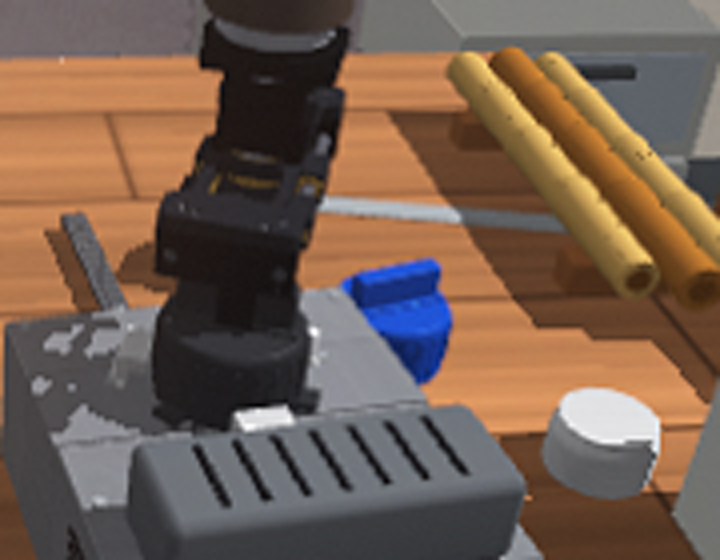

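The lugs have turned clear, with one visible at (310,400) between claws. Now I lift straight up.

Emit:
{"api": "play_rows", "payload": {
  "plan": [
    [[-0.5,0,0,0,0,0],[-1.2,0,0,0,0,0],[-2,0,0,0,0,0],[-4,0,0,0,0,0],[-6,0,0,0,0,0]]
  ]
}}

```text
time_s: 6.72
tcp_pos: [0.5145, 0.2755, 0.2329]
ee_rot: [[-0.004, 0.915, -0.403], [-0.003, -0.403, -0.915], [-1.0, -0.003, 0.004]]
wrist_force: [-0.8, 0.4, -2.1]
gripper_width: 0.182
```

```bash
python3 -c "
from h import *
from station import r
togo([.555,-.065,.26],270); print(r.sense()['moment'])
c=r.get_calibration('scene');p,d=r.capture('scene')
cv2.imwrite('pics/s4.png',cv2.resize(p[110:270,290:470],None,fx=3.5,fy=3.5,interpolation=cv2.INTER_CUBIC))
"
```

```text
pos [0.5145 0.2755 0.2329] yaw 336.2 tilt 0.28 t 6.72 F [-0.8  0.4 -2.1] w 0.182 j6 112.2
 shift cm [-2.63 17.43 29.53]  turn x10deg [ 6.62  0.03 -0.  ]
[-0.07022769 -0.17978542  0.02167677]
```

View pics/s4.png

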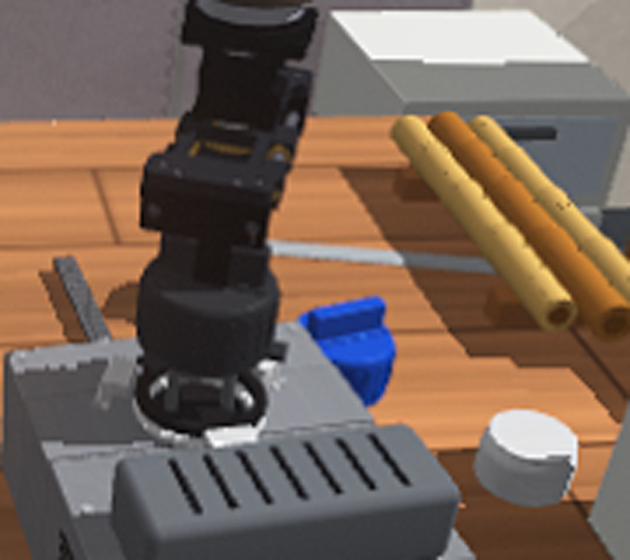

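The cap is off and the cartridge's bail handle shows in the port at (205,395). Next I raise the cap and carry it across to the free bench spot at (0.555, -0.065).

Emit:
{"api": "play_rows", "payload": {
  "plan": [
    [[-2.7,0,0,0,0,0],[-2.7,2,4,1,0,0],[-2.7,4.5,8.5,2,0,0],[-2.7,7.5,13,3,0,0],[-2.7,10,17.5,4,0,0]]
  ]
}}

```text
time_s: 7.4
tcp_pos: [0.5357, 0.074, 0.2595]
ee_rot: [[-0.003, 0.437, -0.9], [-0.001, -0.9, -0.437], [-1.0, -0.001, 0.004]]
wrist_force: [0.5, 0.7, -2.0]
gripper_width: 0.181
```

```bash
python3 -c "
from h import *
from station import r
togo([.555,-.065,.20],270)"
```

```text
pos [0.5357 0.074  0.2595] yaw 295.9 tilt 0.21 t 7.4 F [ 0.5  0.7 -2. ] w 0.181 j6 90.9
 shift cm [ 5.95 13.36  4.31]  turn x10deg [ 2.59   0.021 -0.   ]
```

Emit:
{"api": "play_rows", "payload": {
  "plan": [
    [[0,4.5,1.5,0.9,0,0],[1,9,3,1.8,0,0],[3,13.4,4.3,2.6,0,0],[6,13.4,4.3,2.6,0,0],[6,13.4,4.3,2.6,0,0]]
  ]
}}

```text
time_s: 8.02
tcp_pos: [0.5544, -0.064, 0.1973]
ee_rot: [[-0.009, 0.002, -1.0], [-0.0, -1.0, -0.002], [-1.0, 0.0, 0.009]]
wrist_force: [-0.2, 0.8, -0.9]
gripper_width: 0.184
```

```bash
python3 -c "
from h import *
from station import r
togo([.555,-.065,.059],270)
for n in ['scene','top']:
    c=r.get_calibration(n);p,d=r.capture(n); cv2.imwrite('pics/%s5.png'%n,p)
"
```

```text
pos [ 0.5544 -0.064   0.1973] yaw 270.13 tilt 0.54 t 8.03 F [-0.2  0.8 -0.9] w 0.184 j6 80.2
 shift cm [13.83  0.09 -0.19]  turn x10deg [ 0.013  0.054 -0.002]
```

View pics/scene5.png

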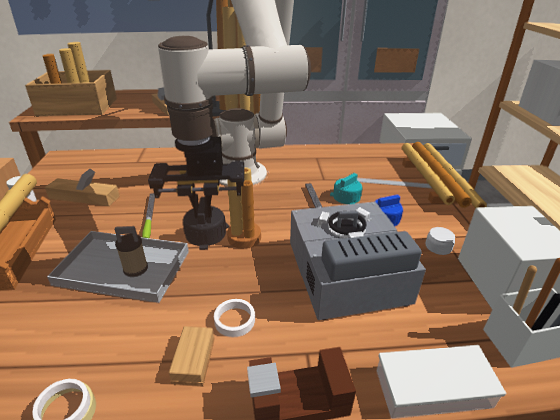

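View pics/top5.png

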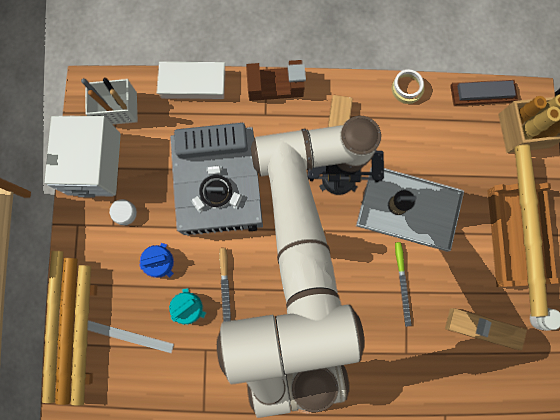

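```bash
python3 -c "
from h import *
from station import r
np.set_printoptions(precision=3,suppress=True)
n='top';c=dict(r.get_calibration(n));p,d=r.capture(n);c['p']=p;c['d']=d
P=cloud(c)
for u,v in [(360,135),(330,148),(270,150),(285,170),(295,200),(300,230),(305,255),(308,280),(310,297),(340,340),(240,350)]: print(u,v,P[v,u])
"
```

```text
360 135 [ 0.553 -0.06   0.571]
330 148 [ 0.532 -0.003  0.541]
270 150 [0.523 0.12  0.548]
285 170 [0.475 0.089 0.578]
295 200 [0.409 0.07  0.617]
300 230 [0.348 0.061 0.654]
305 255 [0.302 0.053 0.682]
308 280 [0.258 0.049 0.703]
310 297 [0.23  0.046 0.716]
340 340 [ 0.164 -0.001  0.749]
240 350 [0.145 0.156 0.755]
```

The links clear the bamboo by more than 0.1 m even once lowered. The cap hangs at scene (204,225), over clear bench. Lowering now.

Emit:
{"api": "play_rows", "payload": {
  "plan": [
    [[4,0,-0.1,0,0.05,0],[8,0,-0.1,0,0.05,0],[11,0,-0.1,0,0.05,0],[13.2,0,-0.1,0,0.05,0],[13.2,0,-0.1,0,0.05,0]]
  ]
}}

```text
time_s: 8.8
tcp_pos: [0.558, -0.0626, 0.0687]
ee_rot: [[0.007, 0.005, -1.0], [-0.0, -1.0, -0.005], [-1.0, 0.0, -0.007]]
wrist_force: [-0.1, -0.8, -0.5]
gripper_width: 0.181
```

```bash
python3 -c "
from h import *
from station import r
togo([.555,-.065,.0545],270)"
```

```text
pos [ 0.558  -0.0626  0.0687] yaw 270.31 tilt 0.39 t 8.8 F [-0.1 -0.8 -0.5] w 0.181 j6 80.0
 shift cm [1.41 0.23 0.32]  turn x10deg [ 0.031 -0.039 -0.002]
```

Emit:
{"api": "play_rows", "payload": {
  "plan": [
    [[0.4,0,0,0,0,0],[0.8,0,0,0,0,0],[1.1,0,0,0,0,0],[1.1,0,0,0,0,0],[1.1,0,0,0,0,0]]
  ]
}}

```text
time_s: 9.43
tcp_pos: [0.5586, -0.0633, 0.0582]
ee_rot: [[0.009, 0.004, -1.0], [0.0, -1.0, -0.004], [-1.0, 0.0, -0.009]]
wrist_force: [-0.3, -0.3, -2.2]
gripper_width: 0.18
```

```bash
python3 -c "
from h import *
from station import r
togo([.558,-.0626,.0545],270)"
```

```text
pos [ 0.5586 -0.0633  0.0582] yaw 270.24 tilt 0.52 t 9.43 F [-0.3 -0.3 -2.2] w 0.18 j6 80.0
 shift cm [ 0.37 -0.07  0.06]  turn x10deg [ 0.024 -0.052 -0.   ]
```

Emit:
{"api": "play_rows", "payload": {
  "plan": [
    [[0.15,0,0,0,-0.05,0],[0.3,0,0,0,-0.05,0],[0.4,0,0,0,-0.05,0],[0.4,0,0,0,-0.05,0]]
  ]
}}

```text
time_s: 9.93
tcp_pos: [0.5587, -0.0632, 0.0545]
ee_rot: [[0.0, 0.004, -1.0], [-0.0, -1.0, -0.004], [-1.0, 0.0, -0.0]]
wrist_force: [-1.1, 1.3, 3.3]
gripper_width: 0.184
```

```bash
python3 -c "
from h import *
from station import r
togo([.558,-.0626,.0545],270)"
```

```text
pos [ 0.5587 -0.0632  0.0545] yaw 270.25 tilt 0.02 t 9.93 F [-1.1  1.3  3.3] w 0.184 j6 80.2
 shift cm [ 0.   -0.06  0.07]  turn x10deg [ 0.025 -0.002 -0.001]
```

Bench contact: the force went from -2 to +3.3 N at the expected height. Releasing.

Emit:
{"api": "play_rows", "payload": {
  "plan": [
    [[0,0,0,0,0,0],[0,0,0,0,0,0],[0,0,0,0,0,0],[0,0,0,0,0,0],[0,0,0,0,0,0]]
  ],
  "hand": 0.8
}}

```text
time_s: 10.55
tcp_pos: [0.5586, -0.0632, 0.054]
ee_rot: [[0.0, 0.004, -1.0], [-0.0, -1.0, -0.004], [-1.0, 0.0, -0.0]]
wrist_force: [-0.2, 0.1, -0.8]
gripper_width: 0.667
```

Emit:
{"api": "play_rows", "payload": {
  "plan": [
    [[0,0,0,0,0,0],[-2,0,0,0,0,0],[-5,0,0,0,0,0],[-10,0,0,0,0,0],[-15,0,0,0,0,0]]
  ]
}}

```text
time_s: 11.18
tcp_pos: [0.5582, -0.0633, 0.2054]
ee_rot: [[-0.001, 0.004, -1.0], [-0.0, -1.0, -0.004], [-1.0, 0.0, 0.001]]
wrist_force: [0.4, 0.3, -0.4]
gripper_width: 0.801
```

```bash
python3 -c "
from h import *
from station import r
togo([.517,.277,.27],270)
for n in ['scene','wrist','top']:
    c=r.get_calibration(n);p,d=r.capture(n); cv2.imwrite('pics/%s6.png'%n,p);np.savez(n+'6.npz',p=p,d=d,**{k:np.array(v) for k,v in c.items()})
"
```

```text
pos [ 0.5582 -0.0633  0.2054] yaw 270.24 tilt 0.03 t 11.18 F [ 0.4  0.3 -0.4] w 0.801 j6 80.2
 shift cm [ -6.47 -34.04   3.98]  turn x10deg [ 0.024  0.003 -0.001]
```

View pics/scene6.png

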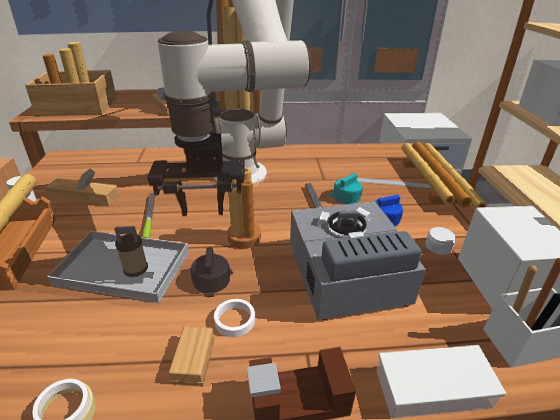

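View pics/wrist6.png

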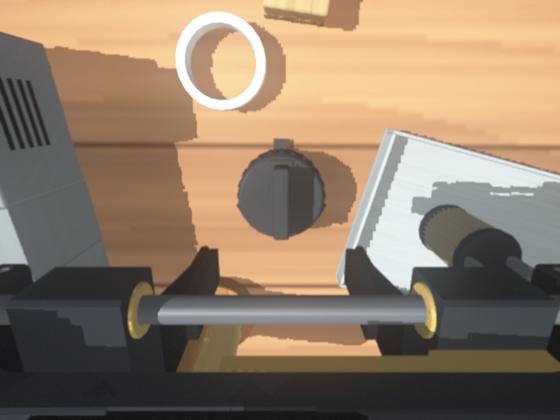

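The cap stands upright and free on the bench at scene (211,272) / wrist (281,192). Now I'll measure the cartridge handle, expected to top out at z 0.166.

```bash
python3 -c "
from h import *
np.set_printoptions(precision=4,suppress=True)
for n in ['top6.npz','scene6.npz']:
    c=load(n);P=cloud(c)
    near=np.hypot(P[...,0]-.5175,P[...,1]-.2768)<.034
    m=near&(P[...,2]>.156)&(P[...,2]<.178);X=P[m]
    print(n,m.sum(),X.mean(0) if len(X) else '',cv2.minAreaRect((X[:,:2]*1000).astype('float32')) if len(X) else '')
    if len(X)>4: 
        w,v=np.linalg.eigh(np.cov(X[:,:2].T));print(np.degrees(np.arctan2(v[1,1],v[0,1])),np.sqrt(w)*np.sqrt(12))
    uv=proj(c,[.5175,.2768,.15])[0].astype(int);print(uv)
    u,v=uv;cv2.imwrite('pics/port_'+n[:3]+'.png',cv2.resize(c['p'][v-30:v+30,u-40:u+40],None,fx=9,fy=9,interpolation=cv2.INTER_CUBIC))
    m=(np.hypot(P[...,0]-.5585,P[...,1]+.063)<.09)&(P[...,2]>.07)&(P[...,2]<.09);X=P[m];print('cap wing',m.sum(),X.mean(0) if len(X) else '')
"
```

```text
top6.npz 71 [0.5173 0.2763 0.1637] ((517.735595703125, 275.7522888183594), (47.64867401123047, 10.991955757141113), 88.2597885131836)
87.85629938763198 [0.011  0.0482]
[214 188]
cap wing 119 [ 0.553  -0.0645  0.079 ]
scene6.npz 111 [0.5199 0.274  0.1632] ((519.2967529296875, 274.59075927734375), (45.36057662963867, 12.280499458312988), 87.2873764038086)
87.87231240329595 [0.009  0.0464]
[347 217]
cap wing 164 [ 0.5648 -0.0638  0.0793]
```

View pics/port_top.png

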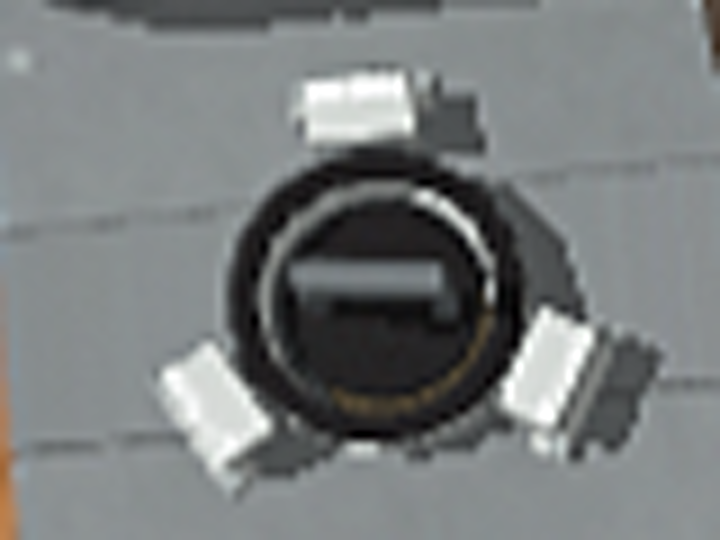

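View pics/port_sce.png

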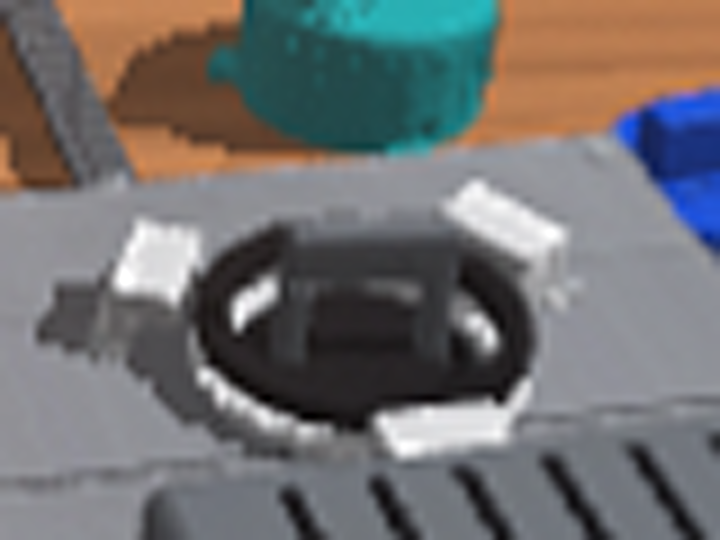

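The handle bar lies along world y (yaw about 88°), centred at (0.518, 0.2755), top about 0.166, and the cartridge stands upright. The jaws must close along x, so I need tool yaw 178. Opening only to 0.45 keeps the fingers inside the claws.

```bash
python3 -c "
from h import *
togo([.518,.2755,.24],178)"
```

```text
pos [ 0.5602 -0.0631  0.2075] yaw 270.25 tilt 0.43 t 11.32 F [-0.5 -0.7 -1.2] w 0.798 j6 80.2
 shift cm [ -3.25 -33.88   4.05]  turn x10deg [ 9.225 -0.029  0.039]
```

Emit:
{"api": "play_rows", "payload": {
  "plan": [
    [[-3.2,-2,0.2,1,0,0],[-3.2,-7,0.8,2,0,0],[-3.2,-12,1.4,3,0,0],[-3.2,-17,2,4,0,0],[-3.2,-22,2.6,5,0,0]]
  ],
  "hand": 0.45
}}

```text
time_s: 11.95
tcp_pos: [0.5306, 0.1579, 0.2347]
ee_rot: [[-0.002, -0.767, -0.641], [-0.001, -0.641, 0.767], [-1.0, 0.002, 0.001]]
wrist_force: [1.6, -0.5, 0.5]
gripper_width: 0.455
```

```bash
python3 -c "
from h import *
togo([.518,.2755,.24],178)"
```

```text
pos [0.5306 0.1579 0.2347] yaw 219.9 tilt 0.14 t 11.95 F [ 1.6 -0.5  0.5] w 0.455 j6 6.6
 shift cm [-0.54 -6.58  9.83]  turn x10deg [ 4.19e+00 -1.00e-03 -1.40e-02]
```

Emit:
{"api": "play_rows", "payload": {
  "plan": [
    [[-0.5,-2,3,1,0,0],[-0.5,-4,6,2,0,0],[-0.5,-6.6,9.8,3,0,0],[-0.5,-6.6,9.8,4,0,0],[-0.5,-6.6,9.8,4.2,0,0]]
  ]
}}

```text
time_s: 12.58
tcp_pos: [0.518, 0.2742, 0.2394]
ee_rot: [[-0.002, -1.0, 0.03], [-0.002, 0.03, 1.0], [-1.0, 0.002, -0.002]]
wrist_force: [0.2, 0.4, -0.8]
gripper_width: 0.452
```

```bash
python3 -c "
from h import *
from station import r
togo([.518,.2755,.24],178)
c=r.get_calibration('wrist');p,d=r.capture('wrist')
cv2.imwrite('pics/w7.png',p);np.savez('w7.npz',p=p,d=d,**{k:np.array(v) for k,v in c.items()})
P=cloud(load('w7.npz'))
near=np.hypot(P[...,0]-.5175,P[...,1]-.2768)<.036
m=near&(P[...,2]>.156)&(P[...,2]<.178);X=P[m]
print('bar',m.sum(),X.mean(0),cv2.minAreaRect((X[:,:2]*1000).astype('float32')))
"
```

```text
pos [0.518  0.2742 0.2394] yaw 178.28 tilt 0.17 t 12.57 F [ 0.2  0.4 -0.8] w 0.452 j6 -45.4
 shift cm [-0.06 -0.    0.13]  turn x10deg [ 0.028 -0.01  -0.013]
bar 759 [0.51631886 0.27447991 0.16492604] ((516.3417358398438, 276.0225830078125), (9.928589820861816, 47.432376861572266), 0.11354932188987732)
```

View pics/w7.png

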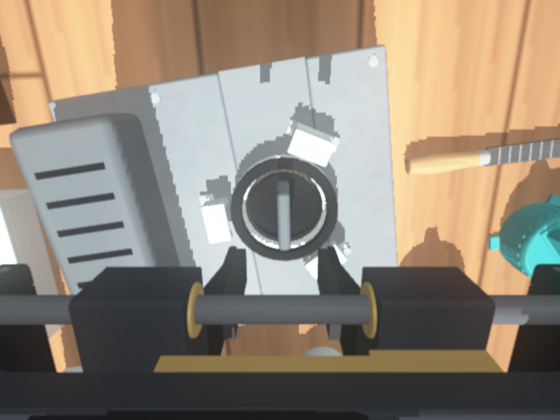

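The wrist view shows the bar centred between the fingers at (284,215), running parallel to them. I'll descend to TCP z 0.140.

Emit:
{"api": "play_rows", "payload": {
  "plan": [
    [[3,0.05,0.1,0,0,0],[6,0.05,0.1,0,0,0],[9,0.05,0.1,0,0,0],[9.9,0.05,0.1,0,0,0],[9.9,0.05,0.1,0,0,0]]
  ]
}}

```text
time_s: 13.25
tcp_pos: [0.5184, 0.2746, 0.142]
ee_rot: [[-0.0, -1.0, 0.03], [-0.001, 0.03, 1.0], [-1.0, 0.0, -0.001]]
wrist_force: [1.0, -0.2, 0.8]
gripper_width: 0.451
```

```bash
python3 -c "
from h import *
togo([.5172,.2757,.140],178.5)"
```

```text
pos [0.5184 0.2746 0.142 ] yaw 178.26 tilt 0.05 t 13.25 F [ 1.  -0.2  0.8] w 0.451 j6 -45.5
 shift cm [0.2  0.12 0.1 ]  turn x10deg [-0.024 -0.004 -0.002]
```

Emit:
{"api": "play_rows", "payload": {
  "plan": [
    [[0.2,0.1,0.1,0,0,0],[0.2,0.1,0.1,0,0,0],[0.2,0.1,0.1,0,0,0],[0.2,0.1,0.1,0,0,0],[0.2,0.1,0.1,0,0,0]]
  ],
  "hand": 0
}}

```text
time_s: 13.88
tcp_pos: [0.5173, 0.2762, 0.1403]
ee_rot: [[0.0, -1.0, 0.031], [0.0, 0.031, 1.0], [-1.0, -0.0, 0.0]]
wrist_force: [-0.9, -0.0, 1.2]
gripper_width: 0.112
```

Emit:
{"api": "play_rows", "payload": {
  "plan": [
    [[0,0,0,0,0,0],[0,0,0,0,0,0],[0,0,0,0,0,0]]
  ]
}}

```text
time_s: 14.25
tcp_pos: [0.5174, 0.2762, 0.1404]
ee_rot: [[0.0, -1.0, 0.031], [0.0, 0.031, 1.0], [-1.0, -0.0, 0.0]]
wrist_force: [-1.5, -0.1, 2.7]
gripper_width: 0.113
```

```bash
python3 -c "
from h import *
togo([.5172,.2757,.140],178.5)"
```

```text
pos [0.5174 0.2762 0.1404] yaw 178.25 tilt 0.02 t 14.25 F [-1.5 -0.1  2.7] w 0.113 j6 -45.7
 shift cm [ 0.04  0.02 -0.05]  turn x10deg [-0.025  0.001  0.002]
```

Gripped at 9.8 mm, which matches the 10 mm bar. Lifting out slowly at first.

Emit:
{"api": "play_rows", "payload": {
  "plan": [
    [[-1,0,0,0,0,0],[-3,0,0,0,0,0],[-6,0,0,0,0,0],[-9,0,0,0,0,0],[-12,0,0,0,0,0]]
  ]
}}

```text
time_s: 14.88
tcp_pos: [0.5169, 0.276, 0.2607]
ee_rot: [[-0.001, -1.0, 0.031], [-0.0, 0.031, 1.0], [-1.0, 0.001, -0.0]]
wrist_force: [-0.0, 0.6, -2.0]
gripper_width: 0.113
```

Emit:
{"api": "play_rows", "payload": {
  "plan": [
    [[-3,0,0,0,0,0],[-6,0,0,0,0,0],[-7,0,0,0,0,0],[-7,0,0,0,0,0]]
  ]
}}

```text
time_s: 15.38
tcp_pos: [0.517, 0.2762, 0.3298]
ee_rot: [[-0.0, -1.0, 0.031], [0.001, 0.031, 1.0], [-1.0, 0.0, 0.001]]
wrist_force: [-0.2, 0.6, -1.1]
gripper_width: 0.11
```

```bash
python3 -c "
from h import *
from station import r
togo([.479,-.362,.33],178.3)
for n in ['scene']:
    c=r.get_calibration(n);p,d=r.capture(n); cv2.imwrite('pics/%s8.png'%n,p)
"
```

```text
pos [0.517  0.2762 0.3298] yaw 178.23 tilt 0.04 t 15.38 F [-0.2  0.6 -1.1] w 0.11 j6 -45.7
 shift cm [-6.000e-02  1.830e+00 -6.391e+01]  turn x10deg [-0.007  0.003 -0.003]
```

View pics/scene8.png

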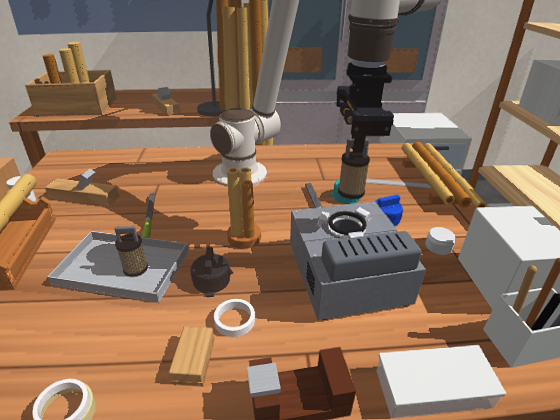

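The cartridge hangs upright in the jaws at scene (355,175), and the cap and spent cartridge are undisturbed. Carrying it to the tray.

Emit:
{"api": "play_rows", "payload": {
  "plan": [
    [[0,0.1,-2,0,0,0],[0,0.2,-6,0,0,0],[0,0.4,-11,0,0,0],[0,0.5,-16,0,0,0],[0,0.6,-21,0,0,0]]
  ]
}}

```text
time_s: 16.05
tcp_pos: [0.5036, 0.064, 0.329]
ee_rot: [[-0.002, -1.0, 0.031], [-0.001, 0.031, 1.0], [-1.0, 0.002, -0.001]]
wrist_force: [0.2, 0.4, -1.6]
gripper_width: 0.113
```

Emit:
{"api": "play_rows", "payload": {
  "plan": [
    [[0,0.1,-5,0,0,0],[0,0.3,-10,0,0,0],[0,0.4,-15,0,0,0],[0,0.5,-20,0,0,0],[0,0.6,-25,0,0,0]]
  ]
}}

```text
time_s: 16.68
tcp_pos: [0.4895, -0.1853, 0.3291]
ee_rot: [[-0.002, -1.0, 0.031], [0.0, 0.031, 1.0], [-1.0, 0.002, 0.0]]
wrist_force: [1.8, -0.0, -1.5]
gripper_width: 0.108
```

```bash
python3 -c "
from h import *
from station import r
togo([.479,-.362,.33],178.3)"
```

```text
pos [ 0.4895 -0.1853  0.3291] yaw 178.21 tilt 0.11 t 16.68 F [ 1.8 -0.  -1.5] w 0.108 j6 1.2
 shift cm [ -0.09   0.5  -17.69]  turn x10deg [-0.009  0.002 -0.011]
```

Emit:
{"api": "play_rows", "payload": {
  "plan": [
    [[0,0.2,-5,0,0,0],[0,0.3,-10,0,0,0],[0,0.4,-14,0,0,0],[0,0.5,-17,0,0,0],[0,0.5,-17.7,0,0,0]]
  ]
}}

```text
time_s: 17.3
tcp_pos: [0.4791, -0.3617, 0.3283]
ee_rot: [[-0.003, -0.999, 0.034], [0.001, 0.034, 0.999], [-1.0, 0.003, 0.001]]
wrist_force: [-0.1, 0.1, -1.7]
gripper_width: 0.108
```

Emit:
{"api": "play_rows", "payload": {
  "plan": [
    [[1,0,0,0,0,0],[4,0,0,0,0,0],[7,0,0,0,0,0],[10,0,0,0,0,0],[12,0,0,0,0,0]]
  ]
}}

```text
time_s: 17.92
tcp_pos: [0.4796, -0.3581, 0.2077]
ee_rot: [[-0.003, -1.0, 0.029], [0.002, 0.029, 1.0], [-1.0, 0.003, 0.002]]
wrist_force: [0.5, -0.1, -2.5]
gripper_width: 0.107
```

```bash
python3 -c "
from h import *
from station import r
togo([.479,-.362,.112],178.3)
for n in ['scene','top']:
    c=r.get_calibration(n);p,d=r.capture(n); cv2.imwrite('pics/%s9.png'%n,p)
"
```

```text
pos [ 0.4796 -0.3581  0.2077] yaw 178.32 tilt 0.19 t 17.93 F [ 0.5 -0.1 -2.5] w 0.107 j6 19.6
 shift cm [ 9.57  0.02 -0.41]  turn x10deg [ 0.002  0.011 -0.016]
```

View pics/scene9.png

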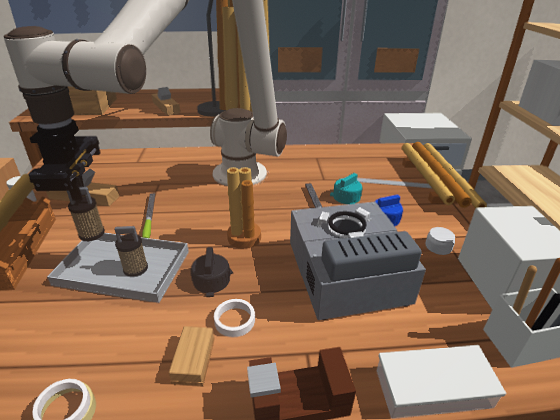

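The cartridge is above the tray at scene (87,217), well clear of the spent one at (130,255). Lowering to just above the floor.

Emit:
{"api": "play_rows", "payload": {
  "plan": [
    [[2,0,-0.3,0,0,0],[4,0,-0.3,0,0,0],[6,0,-0.3,0,0,0],[8,0,-0.3,0,0,0],[8.8,0,-0.3,0,0,0]]
  ]
}}

```text
time_s: 18.65
tcp_pos: [0.4804, -0.3623, 0.1217]
ee_rot: [[-0.001, -1.0, 0.03], [0.0, 0.03, 1.0], [-1.0, 0.001, 0.0]]
wrist_force: [-0.6, 0.2, -2.1]
gripper_width: 0.11
```

Emit:
{"api": "play_rows", "payload": {
  "plan": [
    [[0,0,0,0,0,0],[0.2,0,0,0,0,0],[0.4,0,0,0,0,0],[0.4,0,0,0,0,0]]
  ]
}}

```text
time_s: 19.15
tcp_pos: [0.4806, -0.363, 0.1182]
ee_rot: [[0.0, -1.0, 0.031], [-0.0, 0.031, 1.0], [-1.0, -0.0, -0.0]]
wrist_force: [-0.2, -0.2, -1.2]
gripper_width: 0.113
```

```bash
python3 -c "
from h import *
from station import r
togo([.479,-.362,.112],178.3)"
```

```text
pos [ 0.4806 -0.363   0.1182] yaw 178.24 tilt 0.01 t 19.15 F [-0.2 -0.2 -1.2] w 0.113 j6 19.9
 shift cm [0.62 0.16 0.1 ]  turn x10deg [-0.006 -0.001  0.001]
```

Emit:
{"api": "play_rows", "payload": {
  "plan": [
    [[0.2,0,0,0,0,0],[0.35,0,0,0,0,0],[0.5,0,0,0,0,0],[0.6,0,0,0,0,0],[0.6,0,0,0,0,0]]
  ]
}}

```text
time_s: 19.77
tcp_pos: [0.4806, -0.3631, 0.1124]
ee_rot: [[0.0, -1.0, 0.031], [-0.0, 0.031, 1.0], [-1.0, -0.0, -0.0]]
wrist_force: [-1.2, -0.5, 1.4]
gripper_width: 0.117
```

```bash
python3 -c "
from h import *
from station import r
togo([.479,-.362,.112],178.3)"
```

```text
pos [ 0.4806 -0.3631  0.1124] yaw 178.24 tilt 0.02 t 19.77 F [-1.2 -0.5  1.4] w 0.117 j6 19.9
 shift cm [0.04 0.16 0.11]  turn x10deg [-0.006 -0.002  0.001]
```

Emit:
{"api": "play_rows", "payload": {
  "plan": [
    [[0.1,0,0,0,0,0],[0.1,0,0,0,0,0]]
  ]
}}

```text
time_s: 20.02
tcp_pos: [0.4808, -0.3633, 0.1125]
ee_rot: [[0.001, -1.0, 0.03], [-0.001, 0.03, 1.0], [-1.0, -0.001, -0.001]]
wrist_force: [-2.0, 1.1, 6.6]
gripper_width: 0.11
```

Emit:
{"api": "play_rows", "payload": {
  "plan": [
    [[0,0,0,0,0,0],[0,0,0,0,0,0],[0,0,0,0,0,0],[0,0,0,0,0,0],[0,0,0,0,0,0]]
  ],
  "hand": 0.5
}}

```text
time_s: 20.65
tcp_pos: [0.4806, -0.3631, 0.1109]
ee_rot: [[-0.0, -1.0, 0.031], [0.0, 0.031, 1.0], [-1.0, 0.0, 0.0]]
wrist_force: [-0.1, 0.5, -0.2]
gripper_width: 0.486
```

```bash
python3 -c "
from h import *
from station import r
togo([.479,-.362,.112],178.3)
for n in ['scene']:
    c=r.get_calibration(n);p,d=r.capture(n); cv2.imwrite('pics/%s10.png'%n,cv2.resize(p[170:310,30:210],None,fx=4,fy=4,interpolation=cv2.INTER_CUBIC))
"
```

```text
pos [ 0.4806 -0.3631  0.1109] yaw 178.24 tilt 0.01 t 20.65 F [-0.1  0.5 -0.2] w 0.486 j6 19.9
 shift cm [-0.11  0.16  0.1 ]  turn x10deg [-0.006  0.    -0.001]
```

View pics/scene10.png

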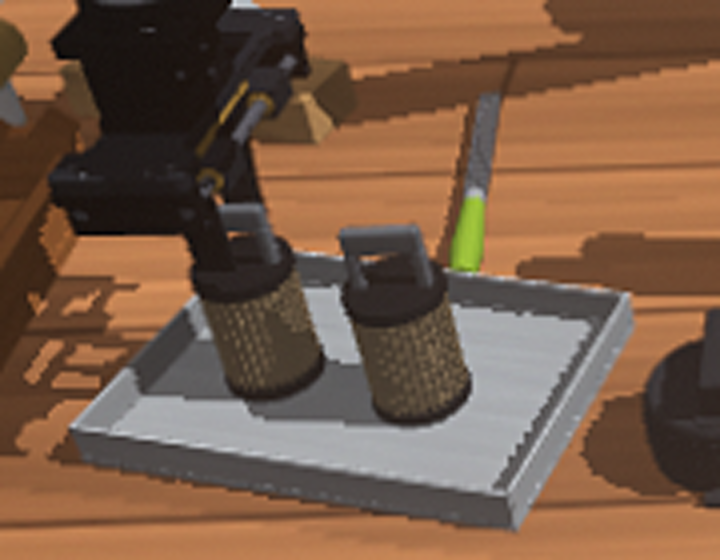

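The cartridge stands on the tray floor beside the spent one and the fingers are open, clear of its handle. I'll retreat straight up.

Emit:
{"api": "play_rows", "payload": {
  "plan": [
    [[-1,0,0,0,0,0],[-4,0,0,0,0,0],[-8,0,0,0,0,0],[-13,0,0,0,0,0],[-18,0,0,0,0,0]]
  ]
}}

```text
time_s: 21.32
tcp_pos: [0.4803, -0.363, 0.2936]
ee_rot: [[0.001, -1.0, 0.031], [-0.001, 0.031, 1.0], [-1.0, -0.001, -0.001]]
wrist_force: [1.0, -0.7, 1.1]
gripper_width: 0.5
```

Emit:
{"api": "play_rows", "payload": {
  "plan": [
    [[0,0,0,0,0,0],[0,0,0,0,0,0]]
  ]
}}

```text
time_s: 21.58
tcp_pos: [0.4802, -0.3627, 0.2912]
ee_rot: [[0.0, -1.0, 0.031], [0.001, 0.031, 1.0], [-1.0, -0.0, 0.001]]
wrist_force: [-0.6, -0.0, -0.9]
gripper_width: 0.501
```

```bash
python3 -c "
from h import *
from station import r
np.set_printoptions(precision=4,suppress=True)
togo([.479,-.362,.112],178.3)
for n in ['scene','top']:
    c=dict(r.get_calibration(n));p,d=r.capture(n); cv2.imwrite('pics/%s11.png'%n,p); c['d']=d;P=cloud(c)
    def rep(nm,x,y,R,lo,hi):
        m=(np.hypot(P[...,0]-x,P[...,1]-y)<R)&(P[...,2]>lo)&(P[...,2]<hi);X=P[m]
        if len(X)>3: print(n,nm,m.sum(),X.mean(0),cv2.minAreaRect((X[:,:2]*1000).astype('float32')))
        else: print(n,nm,'hidden')
    rep('new handle',.48,-.363,.04,.125,.145); rep('new top',.48,-.363,.045,.088,.104)
    rep('spent handle',.51,-.2625,.04,.125,.145); rep('spent top',.51,-.2625,.045,.088,.104)
    rep('cap wing',.5585,-.063,.05,.072,.088); rep('cap dome',.5585,-.063,.06,.044,.058)
"
```

```text
pos [ 0.4802 -0.3627  0.2912] yaw 178.23 tilt 0.04 t 21.57 F [-0.6 -0.  -0.9] w 0.501 j6 19.9
 shift cm [17.92  0.13  0.06]  turn x10deg [-0.007  0.003  0.002]
scene new handle 129 [ 0.4843 -0.3616  0.1339] ((483.0181884765625, -362.2695007324219), (48.841121673583984, 9.650864601135254), 88.15699768066406)
scene new top 330 [ 0.4887 -0.3614  0.0961] ((482.5963439941406, -362.8748779296875), (62.072242736816406, 59.44723892211914), 24.351425170898438)
scene spent handle 137 [ 0.5126 -0.2602  0.1339] ((511.42279052734375, -261.21087646484375), (12.372689247131348, 46.25830841064453), 0.49608224630355835)
scene spent top 336 [ 0.5167 -0.2598  0.0962] ((511.7301940917969, -261.0909118652344), (59.17763137817383, 62.974815368652344), 76.04183959960938)
scene cap wing 155 [ 0.5642 -0.0641  0.0796] ((560.2715454101562, -64.64864349365234), (16.30424690246582, 72.20843505859375), 89.99895477294922)
scene cap dome 657 [ 0.5684 -0.063   0.0516] ((562.3230590820312, -64.72938537597656), (86.44815826416016, 91.96672821044922), 5.038207054138184)
top new handle 39 [ 0.4805 -0.3715  0.1372] ((482.0557556152344, -371.22186279296875), (28.845317840576172, 11.456198692321777), 86.72667694091797)
top new top 87 [ 0.4743 -0.3768  0.0957] ((477.1299743652344, -379.8330078125), (22.935150146484375, 58.60783386230469), 74.99694061279297)
top spent handle hidden
top spent top 43 [ 0.5186 -0.2382  0.0955] ((519.1314086914062, -237.45858764648438), (11.163753509521484, 40.54566192626953), 66.86514282226562)
top cap wing 131 [ 0.5581 -0.0647  0.0782] ((558.2816772460938, -64.94017028808594), (71.1454849243164, 15.721307754516602), 0.5526799559593201)
top cap dome 534 [ 0.5565 -0.0622  0.0505] ((558.7644653320312, -63.2952766418457), (90.3753890991211, 90.06262969970703), 45.48370361328125)
```

View pics/scene11.png

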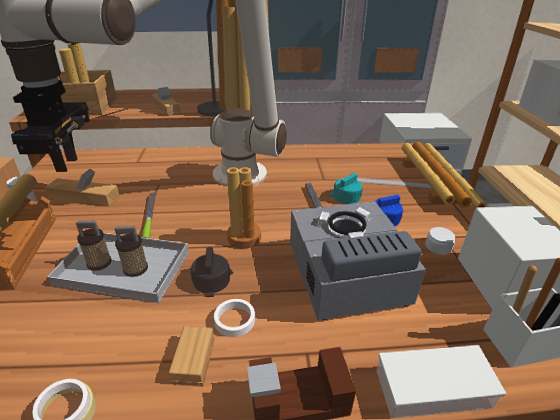

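View pics/top11.png

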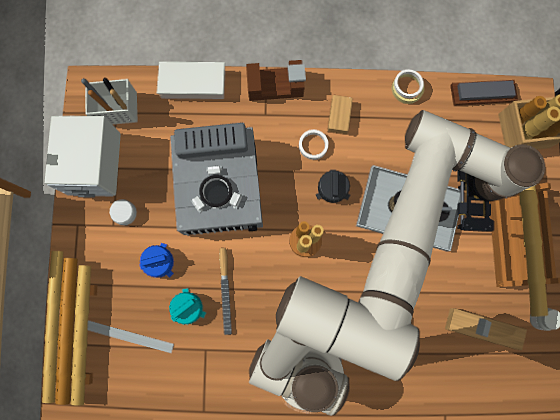

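```bash
python3 -c "
from station import r
print(r.finish_job())"
```

```text
the job is handed in; nothing more can be done
None
```

The job is done and handed in at about 21.7 s of the 61 s; the hand-in reports no verdict.

**What I did:**
- **Cap:** I gripped the black cap's wing, pushed it down 6–7 mm (about 11 N) and turned it 59° anticlockwise. I then lifted it off and set it down on the bench at about (0.558, -0.064).
- **Cartridge:** I lifted it out by its handle and stood it in the tray at about (0.481, -0.363). It is about 0.1 m from the spent cartridge.

**Last checks:**
- **Cap:** its wing top is 79 mm and its dome top 51 mm above the bench, so the rim is flat on the bench and the cap is upright.
- **Cartridge:** its handle top measured about 0.134 m and its top face 0.096 m, both in line with standing flat on the tray floor. I felt contact at the expected height before letting go.
- **Spent cartridge:** it is standing within about 2 mm of where it started, measured from the scene camera only.
- **Everything else:** the tape roll, sanding block, green file and wax tin look unmoved in the final scene picture, and the wooden file does in the top one. I did not measure them. The gripper is 15 cm clear with no contact force.

**Disagreements:** the top view of the tray was mostly hidden by the arm, so its partial outlines of the two cartridges were shifted by up to 2–3 cm. I relied on the scene camera there.

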